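Seat the keyed tension collar on the thread stand and hold it home

ROBOT

A 6-joint arm with a two-finger parallel gripper is mounted at the origin on a cart in front of the work surface, level with it; the furniture and walls round the work are solid. World frame = base frame: x ahead of the robot, y to its left, z up, the work surface at z = 0. Lengths are in mm, angles in rad, forces in N, time in s.
With the tool pointing down it reaches from about 375 to 925 mm from the base axis. Payload 5.7 kg.
Tool frame: the origin (TCP) lies on the mounting face of the last link; the fingertips stand 182 mm ahead of it and the grasp point (between the pads) lies 163 mm ahead of it; z points along the fingers, y is the line along which they close (so a half turn about z gives the same grasp; the last joint's range is limited). The gripper opens to 88 mm and grips with 3 to 60 N. Pads are 20 mm wide; open, the fingers measure 115 mm over their backs; the gripper's body (75 mm by 178 mm) begins 61 mm behind the grasp point.
Start: joints at [-1.391, 0.359, 1.51, -0, 1.272, -0.115], TCP at [174.317, -574.107, 404.623] pointing down, gripper open.
Joint ranges: [-2.97, 2.97], [-1.01, 2.36], [0.21, 2.38], [-0.96, 4.11], [0.2, 2.71], [-2.98, 2.98]. Speed limits (rad/s): [2.39, 2.39, 3.14, 3.14, 3.14, 3.14].

INTERFACE

Orientations are given as a unit quaternion [w, x, y, z].
In Python, from plant import ctrl, eyes gives the robot as it stands. The module is installed in compiled form; this text tells all that it offers.
- The arm moves only by the tool jog_arm, never from a script. Its argument "series" is a list of rows, each an object with "dp": the shift along the tool's x, y, z in mm, a list of three; "angular": the turn, a rotation vector about the tool's x, y, z in rad, a list of three; "gripper": the finger opening in mm, from 0 to 87.8. In form: [{"dp": [tx, ty, tz], "angular": [rx, ry, rz], "gripper": gripper}, ...]. A call has 1 to 8 rows; each row shifts and turns the commanded pose from where the row before left it, along the tool's axes as they then stand; what a row does not reach is not made up. A row lasts 1/10 s, in which the tool goes at most 50 mm and 8.59 degrees, less where a joint would pass 70% of its speed; a pose out of reach is approached as far as the arm can. A call with a gripper value outside its range is refused whole. The fingers move at their own pace and stop on an object; "squeeze" is the grip in N (left out, the last holds). Time passes only in rows, so rows that do not move let the fingers close. It gives the time, the measured TCP pose, the force, the opening and the grip force at its end, in the units of the state.
- ctrl.observe(): the state, without advancing time (a new reading comes with each control period).
- eyes.read_camera(name): name is "scene" or "top"; returns a dict with "pixels" (480x640x3 uint8, red, green, blue), "range_z" (480x640 float32, mm along the optical axis (not along the pixel's ray), 0 where there is no reading), "intrinsics" (3x3 intrinsics, pixels), "k1" (the pictures are not rectified: a ray, as slopes to the right and down, at radius r is drawn at 1 + k1 r^2 times it, then the intrinsics apply), "R" (3x3) and "t" (3): a world point X has camera coordinates R X + t. Camera axes: x right, y down, z forward; pixel columns grow to the right and rows downward; lengths in mm; the calibration is good to about 2 mm. A picture is of the moment at which its call begins.
- ctrl.sign_off(): hands the job in; it is judged then, once.
The state is a dict: "t": time; "q": joint angles; "qvel": joint speeds; "tau": joint torques, N m; "tool_pos": TCP position; "tool_rot": TCP orientation; "contact_force": force on the tool from outside, world axes, zero at the start; "torque": the same for the moment, N m; "opening": finger opening in mm; "grasp_force": force on a finger pad.
Only numpy, scipy, OpenCV 4.12 (cv2) and the standard library are available. Lean on these libraries where they do the work, as an engineer would, in place of code of your own. Each camera call takes 0.05 s, during which the arm holds its last target. There are 200 camera calls.

TASK

Put the loose knurled steel collar, the same way up as it stands, over the spindle of the thread stand, and turn it gently on the spindle's pins until its hidden keyways drop over them; it must not be forced (never more than 60 N). Then push it fully home against the sprung tension ring and finish while still holding it there, because the ring pushes it up again when it is let go: someone else will fit the lock screw while you hold. Leave the tea glass, the stapler and the notepad where they are.

Things in the scene. Friction and masses are not known exactly. Their poses are not given: they have to be found in the camera images.
- collar: Loose plain steel knurled collar (thick ring), 52 mm outside diameter, 44 mm tall, about 0.16 kg, standing upright on the bench. Origin: centre of its underside; z up its axis. A 21 mm bore goes right through. Its x and y axes tell nothing about the hidden keyways: their angle must be felt for by turning.
- collar_top (a point): Centre of the collar's upper face, 44 mm above its underside. Hidden below: three keyways 120 degrees apart, cut in the bore from the underside only, 10 mm wide, 18 mm deep, out to 16.5 mm from the axis; some angle within any 120 degrees of turning fits the pins, to within about 8 degrees either side.
- thread_stand: Thread stand, fixed: round dark foot (100 mm diameter, 14 mm high), a white spool on it (58 mm diameter, 55 mm high), and through it an upright steel spindle of 18 mm diameter; its tip, 104 mm above the bench, tapers over the top 10 mm to 8 mm wide. Origin: on the spindle axis at bench level; z up; x along one of the pins.
- pins (a point): Point on the spindle axis level with the tops of its three radial pins, 90 mm above the bench. Pins: 6 mm diameter, 120 degrees apart, reaching 14.5 mm from the axis. A collar not in line rests level here (underside on the pins, spindle tip 14 mm up its bore); in line it drops past them.
- seat (a point): Point on the spindle axis at the top face of the fixed steel clamp disc (42 mm diameter) that lies on the spool, 74 mm above the bench. The collar is fully home when its underside sits on this disc, 16 mm below where it rests on the pins.
- tension_ring (a joint): Sprung dark steel ring (44 mm inside, 58 mm outside diameter) around the clamp disc. Value in m pressed down: 0 = free, standing 6 mm proud of the disc; 0.006 = flush with the disc (collar home). It takes about 4 N to start it and 8.5 N to press it flush, and it springs back.
- tea_glass: Bystander: waisted tea glass, 62 mm diameter, 86 mm tall; origin at the centre of its underside.
- stapler: Bystander: black stapler, 34 x 135 x 49 mm, long along its y; origin at the centre of its underside.
- notepad: Bystander: white notepad, 106 x 75 x 11 mm; origin at the centre of its underside.
Things that resemble listed ones, but are neither listed nor needed, are in the scene too. Several things have the shape of the collar; the one meant has the colours described above.

How it is judged (in metres and radians):
At the end, for the whole second after the job is handed in: The collar, still upright, sits over the pins with its underside within 2 mm of the clamp disc, centred on the spindle within 3 mm and straight within 0.08 rad, the tension ring is pressed down more than 4 mm, and the fingers still bear on the collar with more than 2 N (z of collar in the frame of seat between -0.003 and 0.002 m and horizontal distance between collar and seat below 0.003 m and angle between the z axis of collar and the z axis of thread_stand, either way round below 0.08 rad and value of joint tension_ring above 0.004 m and contact force between the fingers and collar above 2 N); the arm keeps its last pose, push and grip.
It fails at once if the collar is forced against the stand with more than 60 N (contact force between collar and thread_stand above 60 N).
It fails at once if the tea glass, stapler or notepad is moved more than 30 mm (distance of any of tea_glass, stapler, notepad from where it was at the start of the episode above 0.03 m).
It fails at once if the tea glass is tipped over (angle between tea_glass's own z axis and vertical above 0.5 rad).
It also fails if it takes over 48 s, if anything falls off the work surface, if the arm or the gripper's body presses on something with over 40 N, if the wrist force passes 120 N, or if a joint passes its speed limit or range.

## Working session

There is one attempt and no reset: what is moved stays moved. The work goes in short steps, Python scripts to look and compute and a tool call to move; the robot and the scene stay as the last step left them, time stands still between calls to the robot, and variables do not carry over. Pictures are saved under pics/ and viewed, at most 10 in all, crops included, and the job is handed in when it is done.

Besides the shell and the picture viewer there is one more tool, called as a command line: name --argument value ..., lists and objects as JSON in quotes. jog_arm: Moves the arm, as the interface text tells. Its arguments: {"type":"object","properties":{"series":{"type":"array","items":{"type":"object","properties":{"dp":{"type":"array","items":{"type":"number"}},"angular":{"type":"array","items":{"type":"number"}},"gripper":{"type":"number"}}}},"squeeze":{"type":"number"}},"required":["series"]}

```bash
mkdir -p pics; cat > h.py <<'E'
import numpy as np, cv2
from plant import ctrl, eyes
def grab(n):
    c=eyes.read_camera(n); cv2.imwrite(f'pics/{n}_{ctrl.observe()["t"]:.2f}.png',c["pixels"][:,:,::-1]); return c
def ray(c,u,v):
    K=np.array(c["intrinsics"]);k=c["k1"]
    d=np.array([(u-K[0,2])/K[0,0],(v-K[1,2])/K[1,1]]);s=d.copy()
    for _ in range(20): s=d/(1+k*(s@s))
    R=np.array(c["R"]);t=np.array(c["t"])
    return -R.T@t, R.T@np.array([s[0],s[1],1.])
def onz(c,u,v,z):
    o,d=ray(c,u,v); return o+d*(z-o[2])/d[2]
def cloud(c):
    z=c["range_z"].astype(float);K=np.array(c["intrinsics"]);k=c["k1"]
    v,u=np.mgrid[:480,:640]; d=np.stack([(u-K[0,2])/K[0,0],(v-K[1,2])/K[1,1]],-1);s=d.copy()
    for _ in range(20): s=d/(1+k*(s**2).sum(-1,keepdims=True))
    P=np.concatenate([s*z[...,None],z[...,None]],-1)-np.array(c["t"])
    P=P@np.array(c["R"]); P[z==0]=np.nan; return P
E
python3 - <<'E'
from h import *
for n in("scene","top"):
    c=grab(n);print(n,c["k1"],-np.array(c["R"]).T@c["t"],np.array(c["R"])[2],c["intrinsics"])
print(ctrl.observe())
E
ls pics
```

```text
scene 0.00564758709547523 [-90.96945607 982.33909589 826.72006644] [ 0.44164893 -0.72810543 -0.524222  ] [[579.50136647   0.         314.93276265]
 [  0.         579.50136647 244.61964828]
 [  0.           0.           1.        ]]
top -0.15003496195374683 [ 450.96385546  -48.66717511 1288.80881087] [ 0.05481909 -0.00855221 -0.99845968] [[511.49351919   0.         319.44840908]
 [  0.         511.49351919 239.67100993]
 [  0.           0.           1.        ]]
{'t': 0.1, 'q': array([-1.39110298e+00,  3.59421341e-01,  1.51130936e+00,  2.97146369e-05,
        1.27253792e+00, -1.15113745e-01]), 'qvel': array([-0.00114577, -0.00161586, -0.00272536,  0.00172932,  0.00145044,
       -0.00079752]), 'tau': array([-2.23640486e-04, -5.16356993e+01, -2.71408188e+01,  6.77273003e-02,
        2.76745734e-02, -2.21685599e-05]), 'tool_pos': array([ 174.26467179, -573.79465523,  403.90599709]), 'tool_rot': array([-8.38006146e-04,  9.89156049e-01,  1.46865952e-01, -1.28633556e-05]), 'contact_force': array([-0.26422964,  0.63216216, -0.08891293]), 'torque': array([ 0.02929631, -0.01763324, -0.01036161]), 'grasp_force': 0.0, 'opening': 87.88335635514312}
scene_0.05.png
top_0.10.png
```

View pics/scene_0.05.png

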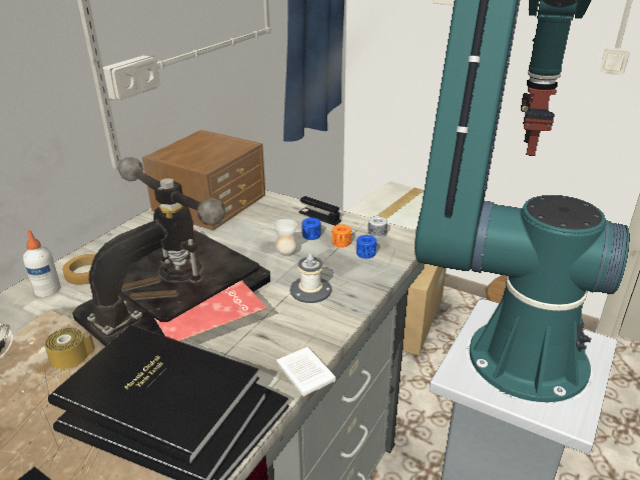

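View pics/top_0.10.png

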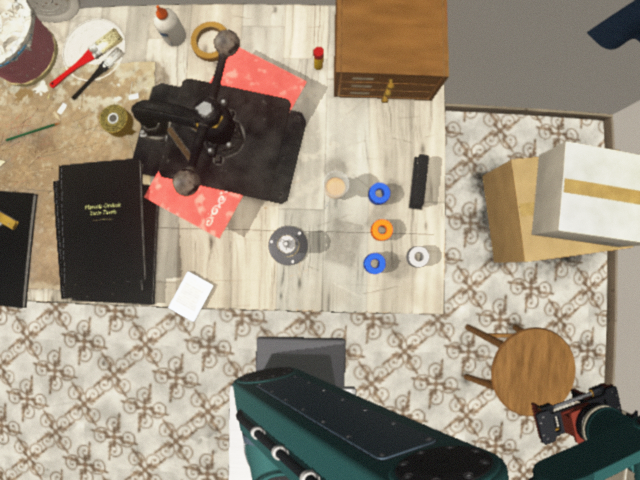

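The collar candidates in the top view are a grey one at (418,257), blue ones at (379,193) and (374,263), and an orange one at (381,229). Only the grey one is plain steel; in the scene view it is at (377,226). The stand is at (287,244) in the top view and (311,280) in the scene view.

```bash
python3 - <<'E'
from h import *
cs={n:eyes.read_camera(n) for n in("scene","top")}
t=cs["top"]["pixels"][215:300,240:450];s=cs["scene"]["pixels"][200:310,280:420]
a=cv2.resize(t,None,fx=3.5,fy=3.5,interpolation=3);b=cv2.resize(s,None,fx=2.5,fy=2.5,interpolation=3)
o=np.zeros((a.shape[0]+b.shape[0],max(a.shape[1],b.shape[1]),3),np.uint8);o[:a.shape[0],:a.shape[1]]=a;o[a.shape[0]:,:b.shape[1]]=b
cv2.imwrite('pics/crop.png',o[:,:,::-1]);
for n in cs:
    c=cs[n];P=cloud(c);hsv=cv2.cvtColor(c["pixels"],cv2.COLOR_RGB2HSV)
    g0=onz(c,*((418,257) if n=="top" else (377,219)),44)[:2]
    d0=onz(c,*((287,244) if n=="top" else (310,256)),(90))[:2]
    print(n,"guess",g0,d0)
    m=(np.hypot(P[...,0]-g0[0],P[...,1]-g0[1])<45)&(P[...,2]>36)&(P[...,2]<55)
    p=P[m];print("collar",m.sum(),p.min(0),p.max(0),np.median(p,0))
    if m.sum()>5:
        print(cv2.minEnclosingCircle(p[:,:2].astype(np.float32)))
    for lo,hi in((8,20),(58,78),(78,110)):
        m=(np.hypot(P[...,0]-d0[0],P[...,1]-d0[1])<70)&(P[...,2]>lo)&(P[...,2]<hi);p=P[m]
        print("stand",lo,m.sum(),(p.min(0)+p.max(0))/2,p.max(0)-p.min(0), cv2.minEnclosingCircle(p[:,:2].astype(np.float32)))
E
```

```text
scene guess [ 489.11246686 -306.98110422] [513.53835561   8.67186344]
collar 170 [ 459.41311389 -327.56493108   36.24494776] [ 510.73833037 -271.62444386   49.09393995] [ 484.01028111 -296.30176719   43.40959618]
((484.6172180175781, -299.12908935546875), 28.737062454223633)
stand 8 517 [506.38208769  23.59083417  13.98494237] [ 98.98962761 102.49642885  11.95839759] ((504.5976257324219, 24.17293357849121), 51.83454895019531)
stand 58 204 [505.94072946  22.38536303  68.11237999] [55.06502635 59.21570309 19.67317182] ((508.5699462890625, 23.079355239868164), 31.169025421142578)
stand 78 206 [506.05246178  22.19720378  92.07560853] [57.42097919 62.3895028  27.94869353] ((508.2029113769531, 22.36927604675293), 31.454206466674805)
top guess [ 482.67982028 -301.91577952] [504.75161808  16.93406752]
collar 278 [ 460.47669342 -327.45013706   36.42935074] [ 510.06157544 -279.30931893   52.29117759] [ 485.11444095 -304.17381431   43.47539995]
((485.05609130859375, -302.6377258300781), 26.44371795654297)
stand 8 598 [506.01114185  19.97325023  13.90637855] [95.71592049 97.49718183 11.80269483] ((506.4507751464844, 19.921018600463867), 49.350685119628906)
stand 58 265 [506.61432306  20.00377842  70.60696702] [54.82117491 57.01657823 14.62847182] ((506.3256530761719, 19.89922332763672), 28.777847290039062)
stand 78 201 [506.3635761   19.81768209  92.73655007] [54.78153645 56.70874668 29.38925604] ((506.0779113769531, 19.925323486328125), 28.535724639892578)
```

View pics/crop.png

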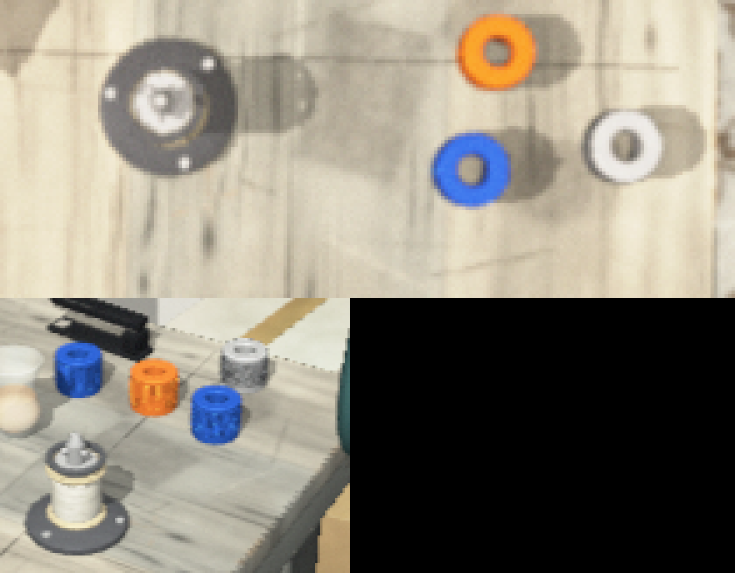

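The crop confirms it: the upper-right grey collar with the knurled steel side is the target. The others are blue or orange plastic.

```bash
cat >> h.py <<'E'
from scipy.spatial.transform import Rotation as Ro
def to(x,y,z):
    s=ctrl.observe();q=s["tool_rot"];R=Ro.from_quat([q[1],q[2],q[3],q[0]])
    print("pos",s["tool_pos"].round(1),"dp tool",R.inv().apply(np.array([x,y,z])-s["tool_pos"]).round(1),"yaw",round(np.arctan2(*R.as_matrix()[[1,0],0]),3),"tilt axis",R.as_matrix()[:,2].round(4),"q6",s["q"][5].round(2),"F",s["contact_force"].round(1))
E
python3 -c "
from h import *
to(485,-302,300)"
```

```text
pos [ 174.3 -573.9  404.1] dp tool [ 376.3 -169.8  104.4] yaw 0.295 tilt axis [-2.0e-04  1.2e-03 -1.0e+00] q6 -0.12 F [ 0.7 -0.8 -0.1]
```

jog_arm --series '[{"dp":[25,-11.4,7],"gripper":87},{"dp":[32,-14.5,9],"gripper":87},{"dp":[32,-14.5,9],"gripper":87},{"dp":[32,-14.5,9],"gripper":87},{"dp":[32,-14.5,9],"gripper":87},{"dp":[32,-14.5,9],"gripper":87},{"dp":[32,-14.5,9],"gripper":87},{"dp":[32,-14.5,9],"gripper":87}]'

```text
validation failed for argument at $.se...
```

jog_arm --series '[{"dp":[32,-14.5,9],"gripper":87},{"dp":[32,-14.5,9],"gripper":87},{"dp":[32,-14.5,9],"gripper":87},{"dp":[31,-13.4,7],"gripper":87},{"dp":[0,0,0],"gripper":87},{"dp":[0,0,0],"gripper":87}]'

```text
validation failed for argument at $.se...
```

```bash
python3 -c "
from h import *
to(485,-302,194)"
```

```text
pos [ 174.3 -573.9  404.1] dp tool [ 376.3 -169.7  210.4] yaw 0.295 tilt axis [-2.0e-04  1.2e-03 -1.0e+00] q6 -0.12 F [ 0.7 -0.8 -0.1]
```

Rows apparently need all three fields.

jog_arm --series '[{"dp":[25,-11.4,7],"angular":[0,0,0],"gripper":87},{"dp":[32,-14.5,9],"angular":[0,0,0],"gripper":87},{"dp":[32,-14.5,9],"angular":[0,0,0],"gripper":87},{"dp":[32,-14.5,9],"angular":[0,0,0],"gripper":87},{"dp":[32,-14.5,9],"angular":[0,0,0],"gripper":87},{"dp":[32,-14.5,9],"angular":[0,0,0],"gripper":87},{"dp":[32,-14.5,9],"angular":[0,0,0],"gripper":87},{"dp":[32,-14.5,9],"angular":[0,0,0],"gripper":87}]' --squeeze 20

```text
t: 1.0
tool_pos: [380.7, -392.6, 334.3]
tool_rot: [-0.0, 0.989, 0.147, -0.0]
contact_force: [0.1, 0.5, -0.2]
opening: 86.8
grasp_force: 0.0
```

jog_arm --series '[{"dp":[32,-14.5,9],"angular":[0,0,0],"gripper":87},{"dp":[32,-14.5,9],"angular":[0,0,0],"gripper":87},{"dp":[32,-14.5,9],"angular":[0,0,0],"gripper":87},{"dp":[31,-13.4,7],"angular":[0,0,0],"gripper":87},{"dp":[0,0,0],"angular":[0,0,0],"gripper":87},{"dp":[0,0,0],"angular":[0,0,0],"gripper":87}]'

```text
t: 1.6
tool_pos: [484.9, -301.9, 300.3]
tool_rot: [-0.0, 0.989, 0.148, -0.0]
contact_force: [-1.0, -0.5, 0.2]
opening: 87.2
grasp_force: 0.0
```

```bash
python3 -c "
from h import *
to(485,-302,194)"
```

```text
pos [ 484.9 -301.9  300.3] dp tool [1.000e-01 2.000e-01 1.063e+02] yaw 0.297 tilt axis [-9.e-04  3.e-04 -1.e+00] q6 0.6 F [-1.  -0.5  0.2]
```

jog_arm --series '[{"dp":[0,0,20],"angular":[0,0,0],"gripper":87},{"dp":[0,0,25],"angular":[0,0,0],"gripper":87},{"dp":[0,0,25],"angular":[0,0,0],"gripper":87},{"dp":[0,0,20],"angular":[0,0,0],"gripper":87},{"dp":[0,0,10],"angular":[0,0,0],"gripper":87},{"dp":[0,0,6],"angular":[0,0,0],"gripper":87},{"dp":[0,0,0],"angular":[0,0,0],"gripper":50},{"dp":[0,0,0],"angular":[0,0,0],"gripper":50}]' --squeeze 8

```text
t: 2.4
tool_pos: [484.9, -302.9, 195.4]
tool_rot: [0.0, 0.989, 0.147, 0.0]
contact_force: [0.2, 0.3, -0.4]
opening: 74.1
grasp_force: 0.0
```

jog_arm --series '[{"dp":[0,0,0],"angular":[0,0,0],"gripper":50},{"dp":[0,0,0],"angular":[0,0,0],"gripper":50},{"dp":[0,0,0],"angular":[0,0,0],"gripper":50},{"dp":[0,0,0],"angular":[0,0,0],"gripper":50}]'

```text
t: 2.8
tool_pos: [485.1, -302.6, 195.3]
tool_rot: [0.001, 0.989, 0.147, 0.0]
contact_force: [-0.7, -0.2, 3.5]
opening: 51.3
grasp_force: 8.0
```

jog_arm --series '[{"dp":[0,0,0],"angular":[0,0,0],"gripper":72},{"dp":[0,0,0],"angular":[0,0,0],"gripper":72},{"dp":[0,0,0],"angular":[0,0,-0.14],"gripper":72},{"dp":[0,0,0],"angular":[0,0,-0.14],"gripper":72},{"dp":[0,0,0],"angular":[0,0,-0.14],"gripper":72},{"dp":[0,0,0],"angular":[0,0,-0.14],"gripper":72},{"dp":[0,0,0],"angular":[0,0,-0.14],"gripper":72},{"dp":[0,0,0],"angular":[0,0,-0.14],"gripper":72}]'

```text
t: 3.6
tool_pos: [484.6, -302.1, 194.4]
tool_rot: [-0.0, 0.842, 0.54, -0.0]
contact_force: [-0.1, -0.7, -0.3]
opening: 71.7
grasp_force: 0.0
```

jog_arm --series '[{"dp":[0,0,0],"angular":[0,0,-0.14],"gripper":72},{"dp":[0,0,0],"angular":[0,0,-0.14],"gripper":72},{"dp":[0,0,0],"angular":[0,0,-0.14],"gripper":72},{"dp":[0,0,0],"angular":[0,0,-0.14],"gripper":72},{"dp":[0,0,0],"angular":[0,0,-0.14],"gripper":72},{"dp":[0,0,0],"angular":[0,0,0],"gripper":50},{"dp":[0,0,0],"angular":[0,0,0],"gripper":50},{"dp":[0,0,0],"angular":[0,0,0],"gripper":50}]'

```text
t: 4.4
tool_pos: [484.8, -302.3, 194.6]
tool_rot: [-0.0, 0.609, 0.793, 0.0]
contact_force: [-0.2, -0.3, -1.5]
opening: 52.4
grasp_force: 8.1
```

jog_arm --series '[{"dp":[0,0,0],"angular":[0,0,0],"gripper":50},{"dp":[0,0,0],"angular":[0,0,0],"gripper":50},{"dp":[0,0,0],"angular":[0,0,0],"gripper":50}]' --squeeze 40

```text
t: 4.7
tool_pos: [484.7, -302.3, 194.5]
tool_rot: [-0.0, 0.608, 0.794, 0.0]
contact_force: [0.2, 0.1, -0.3]
opening: 51.2
grasp_force: 40.0
```

```bash
python3 -c "
from h import *
to(485,-302,329);to(506,20,330)"
```

```text
pos [ 484.7 -302.3  194.5] dp tool [   0.2    0.3 -134.5] yaw 1.834 tilt axis [-2.e-04  3.e-04 -1.e+00] q6 -0.94 F [ 0.2  0.1 -0.3]
pos [ 484.7 -302.3  194.5] dp tool [ 305.7  104.5 -135.4] yaw 1.834 tilt axis [-2.e-04  3.e-04 -1.e+00] q6 -0.94 F [ 0.2  0.1 -0.3]
```

jog_arm --series '[{"dp":[0,0,-15],"angular":[0,0,0],"gripper":48},{"dp":[0,0,-30],"angular":[0,0,0],"gripper":48},{"dp":[0,0,-35],"angular":[0,0,0],"gripper":48},{"dp":[13,4.5,-35],"angular":[0,0,0],"gripper":48},{"dp":[24,8,-20],"angular":[0,0,0],"gripper":48},{"dp":[30,10,0],"angular":[0,0,0],"gripper":48},{"dp":[32,11,0],"angular":[0,0,0],"gripper":48},{"dp":[32,11,0],"angular":[0,0,0],"gripper":48}]'

```text
t: 5.5
tool_pos: [493.2, -163.2, 329.9]
tool_rot: [0.0, 0.608, 0.794, 0.0]
contact_force: [0.3, 0.4, -2.2]
opening: 51.2
grasp_force: 40.0
```

jog_arm --series '[{"dp":[32,11,0],"angular":[0,0,0],"gripper":48},{"dp":[32,11,0],"angular":[0,0,0],"gripper":48},{"dp":[32,11,0],"angular":[0,0,0],"gripper":48},{"dp":[30,10,0],"angular":[0,0,0],"gripper":48},{"dp":[28,10,0],"angular":[0,0,0],"gripper":48},{"dp":[15,5,0],"angular":[0,0,0],"gripper":48},{"dp":[0,0,0],"angular":[0,0,0],"gripper":48},{"dp":[0,0,0],"angular":[0,0,0],"gripper":48}]'

```text
t: 6.3
tool_pos: [505.2, 13.9, 329.6]
tool_rot: [-0.0, 0.607, 0.794, -0.0]
contact_force: [-0.2, -0.4, -1.4]
opening: 51.2
grasp_force: 40.0
```

```bash
python3 - <<'E'
from h import *
to(506.3,20,310)
c=grab("scene");t=grab("top")
cv2.imwrite('pics/crop2.png',cv2.resize(c["pixels"][170:310,240:390],None,fx=4,fy=4,interpolation=3)[:,:,::-1])
P=cloud(c);m=(np.hypot(P[...,0]-506,P[...,1]-22)<60)
for lo,hi in((18,66),(78,104),(137,178)):
    k=m&(P[...,2]>lo)&(P[...,2]<hi);p=P[k];v,u=np.nonzero(k);print(lo,len(p),u.min(),u.max(),v.min(),v.max())
E
```

```text
pos [505.2  13.9 329.6] dp tool [ 5.6  2.6 19.6] yaw 1.836 tilt axis [-5.e-04 -4.e-04 -1.e+00] q6 -0.37 F [-0.2 -0.4 -1.4]
18 344 296 321 270 292
78 202 298 321 255 270
137 501 296 327 220 246
```

View pics/crop2.png

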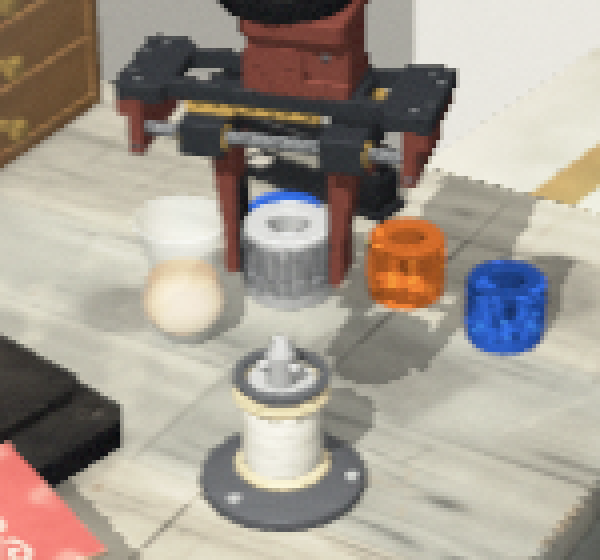

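The held collar is upright in the pads at scene pixel (312,234), and the spindle tip is at (310.5,256). Next I centre over the spindle and compare the two in both views.

jog_arm --series '[{"dp":[5.6,2.6,10],"angular":[0,0,0],"gripper":48},{"dp":[0,0,5],"angular":[0,0,0],"gripper":48},{"dp":[0,0,0],"angular":[0,0,0],"gripper":48},{"dp":[0,0,0],"angular":[0,0,0],"gripper":48}]'

```text
t: 6.8
tool_pos: [506.3, 19.8, 314.3]
tool_rot: [-0.0, 0.608, 0.794, -0.0]
contact_force: [-0.5, 0.6, -1.8]
opening: 50.8
grasp_force: 40.0
```

```bash
python3 - <<'E'
from h import *
to(506.3,20,300)
c=grab("scene");g=cv2.cvtColor(c["pixels"],cv2.COLOR_RGB2GRAY).astype(float)
def px(X):
    p=np.array(c["R"])@np.array(X,float)+c["t"];s=p[:2]/p[2];s*=1+c["k1"]*(s@s);K=np.array(c["intrinsics"]);return s@K[:2,:2].T+K[:2,2]
s=ctrl.observe()["tool_pos"];print("tip pred",px([506.3,20,104]),px([506.3,20,40]),"collar top pred",px([s[0],s[1],s[2]-150.5]))
cv2.imwrite('pics/crop3.png',cv2.resize(c["pixels"][200:310,270:350],None,fx=7,fy=5.4,interpolation=0)[:,:,::-1])
E
```

```text
pos [506.3  19.8 314.3] dp tool [ 0.2  0.  14.3] yaw 1.835 tilt axis [-1.e-03  1.e-04 -1.e+00] q6 -0.36 F [-0.5  0.6 -1.8]
tip pred [310.04299265 254.05392905] [310.41718069 276.76159779] collar top pred [309.63615638 231.66730821]
```

View pics/crop3.png

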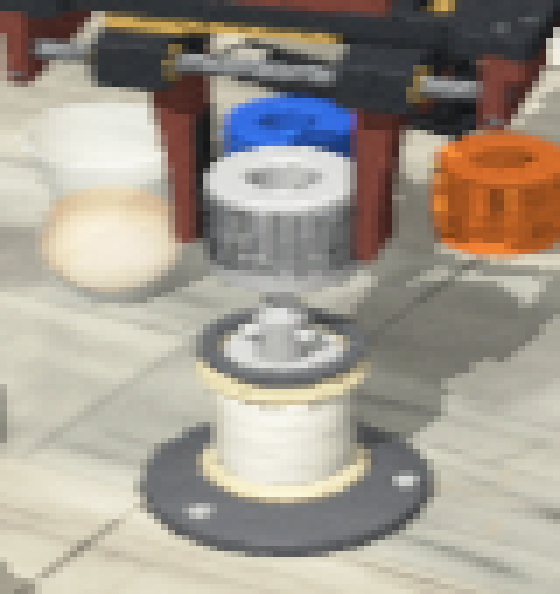

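The collar centre is at u≈310.0 and the spindle tip at ≈310.4, both as predicted, so the collar is aligned within about 1 mm. I'm lowering it now.

jog_arm --series '[{"dp":[0,0,8],"angular":[0,0,0],"gripper":48},{"dp":[0,0,6],"angular":[0,0,0],"gripper":48},{"dp":[0,0,3],"angular":[0,0,0],"gripper":48},{"dp":[0,0,3],"angular":[0,0,0],"gripper":48},{"dp":[0,0,2],"angular":[0,0,0],"gripper":48},{"dp":[0,0,2],"angular":[0,0,0],"gripper":48},{"dp":[0,0,0],"angular":[0,0,0],"gripper":48}]'

```text
t: 7.55
tool_pos: [506.4, 20.1, 290.5]
tool_rot: [-0.0, 0.608, 0.794, -0.0]
contact_force: [0.2, -0.4, -1.7]
opening: 51.3
grasp_force: 40.0
```

jog_arm --series '[{"dp":[0,0,2],"angular":[0,0,0],"gripper":48},{"dp":[0,0,2],"angular":[0,0,0],"gripper":48},{"dp":[0,0,1],"angular":[0,0,0],"gripper":48},{"dp":[0,0,0],"angular":[0,0,0],"gripper":48}]'

```text
t: 7.95
tool_pos: [506.4, 20.1, 285.5]
tool_rot: [-0.0, 0.608, 0.794, -0.0]
contact_force: [-0.0, -0.5, -1.6]
opening: 51.5
grasp_force: 40.0
```

jog_arm --series '[{"dp":[0,0,0.7],"angular":[0,0,0],"gripper":48},{"dp":[0,0,0],"angular":[0,0,0],"gripper":48}]'

```text
t: 8.15
tool_pos: [506.5, 20.1, 284.9]
tool_rot: [-0.0, 0.608, 0.794, 0.0]
contact_force: [-0.8, 0.1, -1.1]
opening: 51.3
grasp_force: 40.0
```

jog_arm --series '[{"dp":[0,0,0.7],"angular":[0,0,0],"gripper":48},{"dp":[0,0,0],"angular":[0,0,0],"gripper":48}]'

```text
t: 8.35
tool_pos: [506.5, 20.0, 284.4]
tool_rot: [0.0, 0.608, 0.794, 0.0]
contact_force: [-0.5, -1.1, -0.5]
opening: 51.0
grasp_force: 40.0
```

jog_arm --series '[{"dp":[0,0,0.5],"angular":[0,0,0],"gripper":48},{"dp":[0,0,0],"angular":[0,0,0],"gripper":48}]'

```text
t: 8.55
tool_pos: [506.6, 20.0, 284.2]
tool_rot: [0.0, 0.608, 0.794, 0.0]
contact_force: [-1.7, -0.6, 4.9]
opening: 51.1
grasp_force: 40.0
```

jog_arm --series '[{"dp":[0,0,0.5],"angular":[0,0,0],"gripper":48},{"dp":[0,0,0],"angular":[0,0,0],"gripper":48}]'

```text
t: 8.75
tool_pos: [506.6, 20.0, 284.0]
tool_rot: [0.0, 0.608, 0.794, 0.0]
contact_force: [-2.7, -0.4, 8.1]
opening: 51.1
grasp_force: 40.0
```

jog_arm --series '[{"dp":[0,0,0],"angular":[0,0,0.06],"gripper":48},{"dp":[0,0,0],"angular":[0,0,0.06],"gripper":48},{"dp":[0,0,0],"angular":[0,0,0.06],"gripper":48}]'

```text
t: 9.05
tool_pos: [506.0, 20.5, 283.6]
tool_rot: [-0.001, 0.678, 0.735, 0.0]
contact_force: [-1.8, 2.7, 3.6]
opening: 51.2
grasp_force: 40.0
```

jog_arm --series '[{"dp":[0,0,0],"angular":[0,0,0.06],"gripper":48},{"dp":[0,0,0],"angular":[0,0,0.06],"gripper":48},{"dp":[0,0,0],"angular":[0,0,0.06],"gripper":48}]'

```text
t: 9.35
tool_pos: [506.4, 20.1, 283.1]
tool_rot: [-0.0, 0.741, 0.671, 0.0]
contact_force: [0.2, 0.3, -0.6]
opening: 51.5
grasp_force: 40.0
```

The contact force has gone and the tool sank about 1 mm, so the keyways may be lined up. I'll test with a gentle push down.

jog_arm --series '[{"dp":[0,0,0.7],"angular":[0,0,0],"gripper":48},{"dp":[0,0,0],"angular":[0,0,0],"gripper":48}]'

```text
t: 9.55
tool_pos: [506.4, 20.1, 282.3]
tool_rot: [-0.0, 0.74, 0.673, -0.0]
contact_force: [-0.7, 0.6, -1.4]
opening: 51.4
grasp_force: 40.0
```

jog_arm --series '[{"dp":[0,0,0.7],"angular":[0,0,0],"gripper":48},{"dp":[0,0,0],"angular":[0,0,0],"gripper":48}]'

```text
t: 9.75
tool_pos: [506.5, 20.1, 281.8]
tool_rot: [-0.0, 0.74, 0.673, 0.0]
contact_force: [-0.1, 0.5, -1.3]
opening: 51.3
grasp_force: 40.0
```

It's in line. I'll turn a touch more to centre it in the window, then lower.

jog_arm --series '[{"dp":[0,0,0],"angular":[0,0,0.05],"gripper":48},{"dp":[0,0,1],"angular":[0,0,0],"gripper":48},{"dp":[0,0,1],"angular":[0,0,0],"gripper":48},{"dp":[0,0,1],"angular":[0,0,0],"gripper":48},{"dp":[0,0,0],"angular":[0,0,0],"gripper":48}]'

```text
t: 10.25
tool_pos: [506.4, 20.1, 278.7]
tool_rot: [-0.0, 0.757, 0.654, -0.0]
contact_force: [0.2, -0.5, -1.0]
opening: 51.3
grasp_force: 40.0
```

jog_arm --series '[{"dp":[0,0,1],"angular":[0,0,0],"gripper":48},{"dp":[0,0,1],"angular":[0,0,0],"gripper":48},{"dp":[0,0,1],"angular":[0,0,0],"gripper":48},{"dp":[0,0,1],"angular":[0,0,0],"gripper":48},{"dp":[0,0,0],"angular":[0,0,0],"gripper":48}]'

```text
t: 10.75
tool_pos: [506.4, 20.1, 274.7]
tool_rot: [-0.0, 0.757, 0.654, -0.0]
contact_force: [-0.3, -0.2, -1.8]
opening: 51.0
grasp_force: 40.0
```

jog_arm --series '[{"dp":[0,0,1],"angular":[0,0,0],"gripper":48},{"dp":[0,0,1],"angular":[0,0,0],"gripper":48},{"dp":[0,0,1],"angular":[0,0,0],"gripper":48},{"dp":[0,0,1],"angular":[0,0,0],"gripper":48},{"dp":[0,0,0],"angular":[0,0,0],"gripper":48}]' --squeeze 50

```text
t: 11.25
tool_pos: [506.5, 20.1, 271.0]
tool_rot: [-0.0, 0.757, 0.654, 0.0]
contact_force: [-1.9, 1.0, 5.2]
opening: 51.1
grasp_force: 50.0
```

jog_arm --series '[{"dp":[0,0,1],"angular":[0,0,0],"gripper":48},{"dp":[0,0,1],"angular":[0,0,0],"gripper":48},{"dp":[0,0,0],"angular":[0,0,0],"gripper":48},{"dp":[0,0,0],"angular":[0,0,0],"gripper":48}]'

```text
t: 11.65
tool_pos: [506.5, 20.1, 269.1]
tool_rot: [-0.0, 0.757, 0.654, 0.0]
contact_force: [-1.9, 0.6, 5.8]
opening: 51.1
grasp_force: 50.0
```

jog_arm --series '[{"dp":[0,0,0.7],"angular":[0,0,0],"gripper":48},{"dp":[0,0,0],"angular":[0,0,0],"gripper":48},{"dp":[0,0,0],"angular":[0,0,0],"gripper":48}]'

```text
t: 11.95
tool_pos: [506.5, 20.1, 268.5]
tool_rot: [0.0, 0.757, 0.654, 0.0]
contact_force: [-1.9, 0.1, 6.4]
opening: 50.9
grasp_force: 50.0
```

jog_arm --series '[{"dp":[0,0,0.5],"angular":[0,0,0],"gripper":48},{"dp":[0,0,0],"angular":[0,0,0],"gripper":48},{"dp":[0,0,0],"angular":[0,0,0],"gripper":48}]'

```text
t: 12.25
tool_pos: [506.5, 20.1, 268.4]
tool_rot: [0.0, 0.757, 0.654, 0.0]
contact_force: [-3.0, -0.0, 12.3]
opening: 51.2
grasp_force: 50.0
```

The tool stopped 16 mm below the pin contact height, with the force rising sharply, so the collar is seated. I'll add a little preload, hold it steady and check.

jog_arm --series '[{"dp":[0,0,0.4],"angular":[0,0,0],"gripper":48},{"dp":[0,0,0],"angular":[0,0,0],"gripper":48},{"dp":[0,0,0],"angular":[0,0,0],"gripper":48},{"dp":[0,0,0],"angular":[0,0,0],"gripper":48},{"dp":[0,0,0],"angular":[0,0,0],"gripper":48}]'

```text
t: 12.75
tool_pos: [506.4, 20.1, 268.4]
tool_rot: [0.0, 0.757, 0.654, 0.0]
contact_force: [-4.3, 0.0, 16.7]
opening: 51.0
grasp_force: 50.0
```

```bash
python3 - <<'E'
from h import *
c=eyes.read_camera("scene");to(506.3,20,268.4)
cv2.imwrite('pics/crop4.png',cv2.resize(c["pixels"][200:310,270:350],None,fx=7,fy=5.4,interpolation=0)[:,:,::-1])
E
```

```text
pos [506.4  20.1 268.4] dp tool [-0.1 -0.1  0. ] yaw 1.425 tilt axis [ 4.e-04 -0.e+00 -1.e+00] q6 0.05 F [-4.6  0.2 17. ]
```

View pics/crop4.png

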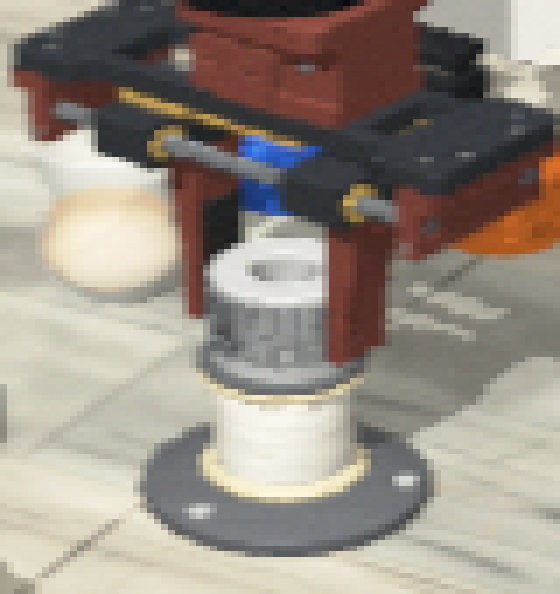

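The collar sits home on the spool, upright and held in the pads, with its top at crop position (270,268).

```bash
python3 -c "
from plant import ctrl
print(ctrl.sign_off())"
```

```text
the job is handed in; nothing more can be done
None
```

The collar is fully home over the pins and still held against the tension ring with about 17 N, and the job is handed in at about 13 s of the 48 s allowed; the tea glass, stapler and notepad were not touched, and the hand-in call returned no verdict.

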